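# Load the router's tool carrier in reverse order

## Robot

A 6-joint arm with a two-finger parallel gripper is mounted at the origin on the work surface. World frame = base frame: x ahead of the robot, y to its left, z up, the work surface at z = 0. Lengths are in m, angles in degrees, forces in N, time in s.
With the tool pointing down it reaches from about 0.25 to 0.775 m from the base axis. Payload 4 kg.
Tool frame: the origin (TCP) lies on the mounting face of the last link; the fingertips stand 199 mm ahead of it and the grasp point (between the pads) lies 180 mm ahead of it; z points along the fingers, y is the line along which they close (so a half turn about z gives the same grasp; the last joint's range is limited). The gripper opens to 94 mm and grips with 3 to 60 N. Pads are 16 mm wide; open, the fingers measure 119 mm over their backs; the gripper's body (75 mm by 177 mm) begins 78 mm behind the grasp point.
Start: joints at [63.192, 4.996, 78.535, -0, 96.463, -5.907], TCP at [0.196, 0.514, 0.405] pointing down, gripper open.
Joint ranges: [-177.83, 177.83], [-43.37, 116.18], [15.69, 146.23], [-61.86, 241.86], [9.47, 152.12], [-147.06, 147.06]. Speed limits (degrees/s): [159.86, 159.86, 180, 180, 180, 180].

## Interface

Orientations are given as a 3x3 rotation matrix whose columns are the frame's x, y, z axes.
In Python, from cell import bot gives the robot as it stands.
- The arm moves only by the shell command python3 -m crank 'ROWS' [OPENING] [FORCE]. ROWS is JSON, a list of rows, each an object with "dp": the shift along the tool's x, y, z in units of 0.03 m (1.0 is 0.03 m), a list of three; "dr": the turn, a rotation vector about the tool's x, y, z in units of 0.08 rad (1.0 is 0.08 rad), a list of three. A call has 1 to 20 rows; each row shifts and turns the commanded pose from where the row before left it, along the tool's axes as they then stand; what a row does not reach is not made up. A row lasts 1/12 s, in which the tool goes at most 41.7 mm and 7.16 degrees, less where a joint would pass 70% of its speed; a pose out of reach is approached as far as the arm can. A call with a number of a shift or a turn outside -1 to 1 is refused whole. A call with a gripper value outside its range is refused whole. OPENING is the gripper's target within -1 to 1 (fully open at 1, half-way at 0, shut at -1), set as the call begins (- or left out, the last holds). The fingers move at their own pace and stop on an object; FORCE is the grip in N (left out, the last holds). Time passes only in rows, so rows that do not move let the fingers close. It gives the time, the measured TCP pose, the force, the opening and the grip force at its end, in the units of the state.
- bot.sense(): the state, without advancing time (a new reading comes with each control period).
- bot.grab_frame(name): name is "side" or "top" or "wrist"; returns a dict with "pixels" (384x512x3 uint8, red, green, blue), "range_z" (384x512 float32, m along the optical axis (not along the pixel's ray), 0 where there is no reading), "K" (3x3 intrinsics, pixels), "k1" (the pictures are not rectified: a ray, as slopes to the right and down, at radius r is drawn at 1 + k1 r^2 times it, then the intrinsics apply), "xyz" and "rotation" of the camera in the world. Camera axes: x right, y up, looking along -z (the intrinsics and any distortion apply to the point x, -y, -z); pixel columns grow to the right and rows downward; lengths in m; the calibration is good to about 2 mm. A picture is of the moment at which its call begins.
- bot.finish_job(): hands the job in; it is judged then, once.
The state is a dict: "clock": time; "joints": joint angles; "joint_velocities": joint speeds; "joint_efforts": joint torques, N m; "tcp_pos": TCP position; "tcp_rot": TCP orientation; "contact_force": force on the tool from outside, world axes, zero at the start; "moment": the same for the moment, N m; "opening": finger opening in m; "grasp_force": force on a finger pad.
Only numpy, scipy, OpenCV 4.12 (cv2) and the standard library are available. Lean on these libraries where they do the work, as an engineer would, in place of code of your own. Each camera call takes 0.05 s, during which the arm holds its last target. There are 200 camera calls.

## Task

Move the four router tools from the black cups on the plywood setup board into the four holes of the aluminium carrier, in reverse order: the tool that starts leftmost in its row (seen from the robot) goes into the rightmost hole, the next one beside it, and so on to the rightmost tool in the leftmost hole. Keep the tools upright, lower them rather than dropping them until each flange sits flat on the carrier, and let go.

Things in the scene. Friction and masses are not known exactly. Their poses are not given: they have to be found in the camera images.
- disc_tool: Loose steel router tool, 0.6 kg, topped by a cog-like toothed disc 44 wide, its top at z 92, with a 14 wide boss to z 96. Sizes in mm; origin: centre of its lower end, z up. Taper z 0-28, 18 to 30 wide; flange z 28-40, 50 wide, its underside rests on the cup or hole rim; plain round grip part z 40-78, 40 wide, gripped from above; cutter above that. Any turn about its axis will do.
- cone_tool: Loose steel router tool, 0.6 kg, topped by a pointed cone, 38 wide at its foot, point at z 106. Sizes in mm; origin: centre of its lower end, z up. Taper z 0-28, 18 to 30 wide; flange z 28-40, 50 wide, its underside rests on the cup or hole rim; plain round grip part z 40-78, 40 wide, gripped from above; cutter above that. Any turn about its axis will do.
- drill_tool: Loose steel router tool, 0.6 kg, topped by a thin drill 10 wide, point at z 106. Sizes in mm; origin: centre of its lower end, z up. Taper z 0-28, 18 to 30 wide; flange z 28-40, 50 wide, its underside rests on the cup or hole rim; plain round grip part z 40-78, 28 wide, gripped from above; cutter above that. Any turn about its axis will do.
- slot_tool: Loose steel router tool, 0.6 kg, topped by an upright flat blade 34 wide, 9 thick, top at z 104. Sizes in mm; origin: centre of its lower end, z up. Taper z 0-28, 18 to 30 wide; flange z 28-40, 50 wide, its underside rests on the cup or hole rim; plain round grip part z 40-78, 40 wide, gripped from above; cutter above that. Any turn about its axis will do.
- cup_disc: Fixed black cup, one of four alike on the setup board: the one in which the disc tool stands at the start. 58 mm square, 36 mm high, with a 38 mm square well; a seated tool's flange rests on its rim. Origin: centre of its underside, 12 mm above the table.
- cup_cone: Fixed black cup, one of four alike on the setup board: the one in which the cone tool stands at the start. 58 mm square, 36 mm high, with a 38 mm square well; a seated tool's flange rests on its rim. Origin: centre of its underside, 12 mm above the table.
- cup_drill: Fixed black cup, one of four alike on the setup board: the one in which the drill tool stands at the start. 58 mm square, 36 mm high, with a 38 mm square well; a seated tool's flange rests on its rim. Origin: centre of its underside, 12 mm above the table.
- cup_slot: Fixed black cup, one of four alike on the setup board: the one in which the slot tool stands at the start. 58 mm square, 36 mm high, with a 38 mm square well; a seated tool's flange rests on its rim. Origin: centre of its underside, 12 mm above the table.
- setup_board: Fixed plywood board 135 x 280 mm, 12 mm thick, with the row of four black cups, left or right of the carrier. Origin on the table under the row's middle; the row runs along its y, cup centres at x = 0, y = -105, -35, 35, 105 mm; which cup is where varies. Its y points to the robot's left within 15 degrees. Cup rims are 48 mm above the table.
- carrier: Fixed aluminium bar 74 x 308 mm with black end caps, 45 mm high, empty at the start. Four square holes, 38 mm wide, 34 deep, along its y: centres x = 0, y = -105, -35, 35, 105 mm, mouths at z = 45. A seated tool has its flange flat on the bar, its origin at z = 17 mm, 4 mm side play. Origin: centre of the underside; its y points to the robot's left within 15 degrees.

How it is judged:
By the outcome, as a careful person would: the job done as asked, in the order asked, and still so for the second after the job is handed in, with the robot touching nothing.
It also fails if it takes over 117 s, if anything falls off the work surface, if the arm or the gripper's body presses on something with over 40 N, if the wrist force passes 120 N, or if a joint passes its speed limit or range.

## Working session

There is one attempt and no reset: what is moved stays moved. The work goes in short steps, Python scripts to look and compute and a shell command to move; the robot and the scene stay as the last step left them, time stands still between calls to the robot, and variables do not carry over. Pictures are saved under pics/ and viewed, at most 14 in all, crops included, and the job is handed in when it is done.

```bash
ls; mkdir -p pics; python3 - <<'E'
from cell import bot
import cv2,numpy as np
s=bot.sense();print(s)
for n in("top","side"):
    f=bot.grab_frame(n);cv2.imwrite(f"pics/{n}0.png",f["pixels"][:,:,::-1]);np.savez(f"{n}0.npz",**f)
    print(n,f["K"],f["k1"],f["xyz"],f["rotation"])
E
```

```text
pics
{'clock': 0.0, 'joints': array([ 6.31918569e+01,  5.03888242e+00,  7.86225621e+01,  1.95182890e-03,
        9.64637063e+01, -5.90614078e+00]), 'joint_velocities': array([-0.02168003, -0.00241231,  0.01635613, -0.08156408, -0.05246938,
        0.08770806]), 'joint_efforts': array([-9.46435080e-06, -3.40185606e+01, -3.02426791e+01,  7.17873336e-02,
        3.31703515e-02, -1.58574053e-04]), 'tcp_pos': array([0.19616364, 0.51370994, 0.4035252 ]), 'tcp_rot': array([[-9.34193230e-01,  3.56765998e-01, -1.01533669e-03],
       [ 3.56767349e-01,  9.34191264e-01, -1.93426222e-03],
       [ 2.58439674e-04, -2.16921366e-03, -9.99997614e-01]]), 'contact_force': array([-0.31174427, -0.51097636, -0.41230672]), 'moment': array([0.04632904, 0.00295999, 0.04903856]), 'grasp_force': 0.0, 'opening': 0.09392618062590864}
top [[347.44434232   0.         256.02246309]
 [  0.         347.44434232 193.67826923]
 [  0.           0.           1.        ]] 0.015915397127257386 [0.39638463 0.00545306 0.76162904] [[-0.1259693   0.96260857 -0.23982593]
 [-0.99203287 -0.12262025  0.02889753]
 [-0.0015905   0.2415554   0.97038573]]
side [[428.83037708   0.         255.85522934]
 [  0.         428.83037708 188.45716639]
 [  0.           0.           1.        ]] -0.07812295591290512 [ 0.3445126  -0.73107084  0.49950992] [[ 0.96830861  0.10314102 -0.2274651 ]
 [-0.24863324  0.4843689  -0.83878977]
 [ 0.02366339  0.86876274  0.49466286]]
```

View pics/top0.png

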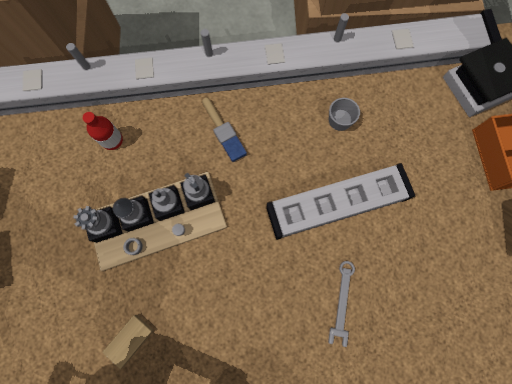

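View pics/side0.png

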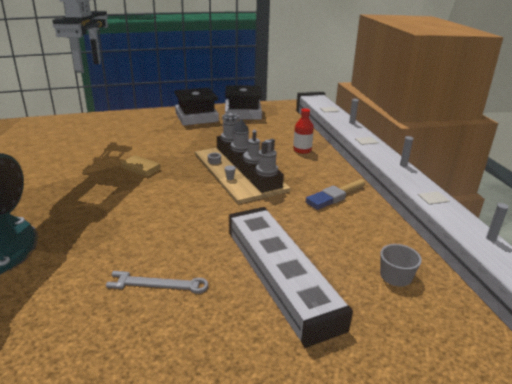

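The top view shows the board row, from left to right: disc (100,225), cone (130,212), drill (165,203), slot (197,190). The carrier holes are at (294,214), (325,205), (356,195) and (387,187). The side view agrees. Next I localise both.

```bash
cat > h.py <<'E'
import numpy as np,cv2
def cloud(f):
    K=f["K"];h,w=f["range_z"].shape
    v,u=np.mgrid[:h,:w].astype(float)
    p=cv2.undistortPoints(np.stack([u,v],-1).reshape(-1,1,2),K,np.array([float(f["k1"]),0,0,0])).reshape(h,w,2)
    d=np.stack([p[...,0],-p[...,1],-np.ones((h,w))],-1)@f["rotation"].T   # world rays, unit depth
    return d, f["xyz"]+d*f["range_z"][...,None]
def onplane(f,uv,z):
    p=cv2.undistortPoints(np.float64(uv).reshape(-1,1,2),f["K"],np.array([float(f["k1"]),0,0,0])).reshape(-1,2)
    d=np.c_[p[:,0],-p[:,1],-np.ones(len(p))]@f["rotation"].T
    return f["xyz"]+d*((z-f["xyz"][2])/d[:,2])[:,None]
def rect(xy):
    xy=xy[np.isfinite(xy).all(1)]
    c,wh,a=cv2.minAreaRect(np.float32(xy*1000))
    return np.array(c)/1000,wh,a
E
python3 - <<'E'
from h import *
f=dict(np.load("top0.npz"));d,P=cloud(f);g=f["pixels"].max(-1);hsv=cv2.cvtColor(f["pixels"],cv2.COLOR_RGB2HSV)
U,V=np.meshgrid(range(512),range(384))
tab=P[300:330,220:280,2];print("table z",np.median(tab),tab.std())
# carrier holes : dark blobs in the bar; bar rect by height
m=((P[...,2]>.03)&(P[...,2]<.06)&(U>255)&(U<425)&(V>150)&(V<245)).astype(np.uint8)
m=cv2.morphologyEx(m,cv2.MORPH_CLOSE,np.ones((25,25)))
m=cv2.morphologyEx(m,cv2.MORPH_OPEN,np.ones((5,5)))
c=max(cv2.findContours(m,0,1)[0],key=cv2.contourArea).reshape(-1,2)
print("carrier",rect(onplane(f,c,.045)[:,:2]))
bar=(g>150)&(U>270)&(U<410)&(V>165)&(V<235)
b=onplane(f,np.c_[U[bar],V[bar]],.045)[:,:2]
print("bar bright",rect(b),)
m=bar.astype(np.uint8);cs,hi=cv2.findContours(m,cv2.RETR_CCOMP,1)
for q,hh in zip(cs,hi[0]):
    if hh[3]>=0 and cv2.contourArea(q)>80: 
        r=cv2.minAreaRect(q); print("hole px",r, rect(onplane(f,q.reshape(-1,2),.045)[:,:2]))
# cups rim
m=(P[...,2]>.044)&(P[...,2]<.052)&(U>70)&(U<225)&(V>165)&(V<250)&(g<70)
m=cv2.morphologyEx(m.astype(np.uint8),cv2.MORPH_OPEN,np.ones((2,2)))>0
print("cups",m.sum(),rect(onplane(f,np.c_[U[m],V[m]],.048)[:,:2]))
# plywood
w=(hsv[...,0]>10)&(hsv[...,0]<28)&(P[...,2]>.006)&(P[...,2]<.02)&(U>70)&(U<235)&(V>165)&(V<275)
w=cv2.morphologyEx(w.astype(np.uint8),cv2.MORPH_OPEN,np.ones((3,3)))
c=max(cv2.findContours(w,0,1)[0],key=cv2.contourArea).reshape(-1,2)
print("ply",rect(onplane(f,c,.012)[:,:2]))
for n,(u,v) in dict(disc=(100,225),cone=(130,212),drill=(165,203),slot=(197,190)).items():
    k=(abs(U-u)<25)&(abs(V-v)<25)&(P[...,2]>.066)&(P[...,2]<.135)
    r=P[k]; 
    for lo,hi in((.09,.1),(.1,.13)):
        q=r[(r[:,2]>lo)&(r[:,2]<hi)]; print(n,lo,len(q),q.mean(0))
E
```

```text
table z 0.00022157059830807402 0.04390564029430802
carrier (array([ 0.53905402, -0.19154541]), (78.15472412109375, 307.6575927734375), 9.465608596801758)
bar bright (array([ 0.53867242, -0.19347372]), (299.4013977050781, 147.20660400390625), 82.82120513916016)
hole px ((293.2757873535156, 212.882568359375), (20.580974578857422, 21.117870330810547), 72.6459732055664) (array([ 0.52259369, -0.0882861 ]), (43.40887451171875, 44.33570098876953), 9.956296920776367)
hole px ((324.8000183105469, 203.39999389648438), (20.87103271484375, 20.871028900146484), 71.56504821777344) (array([ 0.53437634, -0.15690443]), (43.69575881958008, 44.00127029418945), 9.904244422912598)
hole px ((355.8500061035156, 194.0499725341797), (20.87103271484375, 20.55480194091797), 71.56504821777344) (array([ 0.54571869, -0.22605124]), (43.72498321533203, 44.007511138916016), 8.974581718444824)
hole px ((386.7328796386719, 184.78770446777344), (21.418529510498047, 20.0140380859375), 69.44395446777344) (array([ 0.55756964, -0.29484744]), (43.83236312866211, 43.568546295166016), 8.242822647094727)
cups 867 (array([0.57127795, 0.20886523]), (57.34741973876953, 267.673583984375), 12.192617416381836)
ply (array([0.55204504, 0.20589673]), (134.42420959472656, 279.75445556640625), 12.13636589050293)
disc 0.09 69 [0.54608717 0.29236141 0.09601767]
disc 0.1 563 [0.55496385 0.29103719 0.11192326]
cone 0.09 74 [0.56403687 0.22456204 0.09657576]
cone 0.1 306 [0.564249   0.24112081 0.11126572]
drill 0.09 187 [0.5849458  0.15520058 0.09748024]
drill 0.1 61 [0.58480361 0.15797308 0.1154944 ]
slot 0.09 224 [0.59363985 0.10580255 0.0974572 ]
slot 0.1 126 [0.59431011 0.10687519 0.12002037]
```

```bash
cat > d.py <<'E'
# python3 d.py x y z yaw : shift (units) & turn to goal, in present tool axes (dz>0 is down)
import sys,numpy as np
from cell import bot
from scipy.spatial.transform import Rotation as R
s=bot.sense();x,y,z,a=map(float,sys.argv[1:5]);a=np.radians(a)
G=np.array([[-np.sin(a),np.cos(a),0],[np.cos(a),np.sin(a),0],[0,0,-1]])
T=s["tcp_rot"];dr=R.from_matrix(T.T@G).as_rotvec()/.08
dp=(np.array([x,y,z])-s["tcp_pos"])/.03
print("t%.2f"%s["clock"],"tcp",s["tcp_pos"].round(4),"units now:",(T.T@dp).round(2),"units at goal yaw:",(G.T@dp).round(2),"turn",dr.round(2),"open",s["opening"].round(4),"F",s["contact_force"].round(1),"grip",s["grasp_force"].round(1))
E
python3 -m crank '[{"dp":[0,0,0],"dr":[0,0,1]},{"dp":[0,0,0],"dr":[0,0,1]},{"dp":[0,0,0],"dr":[0,0,1]},{"dp":[0,0,0],"dr":[0,0,1]},{"dp":[0,0,0],"dr":[0,0,1]},{"dp":[0,0,0],"dr":[0,0,1]},{"dp":[0,0,0],"dr":[0,0,1]},{"dp":[0,0,0],"dr":[0,0,1]},{"dp":[0,0,0],"dr":[0,0,1]},{"dp":[0,0,0],"dr":[0,0,1]},{"dp":[0,0,0],"dr":[0,0,1]},{"dp":[0,0,0],"dr":[0,0,1]},{"dp":[0,0,0],"dr":[0,0,0.4]},{"dp":[0,0,0],"dr":[0,0,0]},{"dp":[0,0,0],"dr":[0,0,0]}]' 1; python3 d.py .549 .3115 .403 12.2
```

```text
clock: 1.35
tcp_pos: [0.1962, 0.5138, 0.4042]
tcp_rot: [[-0.213, 0.977, -0.0], [0.977, 0.213, -0.001], [-0.001, -0.001, -1.0]]
contact_force: [0.1, 0.0, 0.3]
opening: 0.0937
grasp_force: 0.0Traceback (most recent call last):
  File "d.py", line 9, in <module>
    print("t%.2f"%s["clock"],"tcp",s["tcp_pos"].round(4),"units now:",(T.T@dp).round(2),"units at goal yaw:",(G.T@dp).round(2),"turn",dr.round(2),"open",s["opening"].round(4),"F",s["contact_force"].round(1),"grip",s["grasp_force"].round(1))
                                                                                                                                                         ^^^^^^^^^^^^^^^^^^
AttributeError: 'float' object has no attribute 'round'
```

```bash
sed -i 's/s\["opening"\].round(4)/round(s["opening"],4)/;s/s\["grasp_force"\].round(1)/round(s["grasp_force"],1)/' d.py
python3 -m crank '[{"dp":[-0.83,0.92,0],"dr":[0,0,0]},{"dp":[-0.83,0.92,0],"dr":[0,0,0]},{"dp":[-0.83,0.92,0],"dr":[0,0,0]},{"dp":[-0.83,0.92,0],"dr":[0,0,0]},{"dp":[-0.83,0.92,0],"dr":[0,0,0]},{"dp":[-0.83,0.92,0],"dr":[0,0,0]},{"dp":[-0.83,0.92,0],"dr":[0,0,0]},{"dp":[-0.83,0.92,0],"dr":[0,0,0]},{"dp":[-0.83,0.92,0],"dr":[0,0,0]},{"dp":[-0.83,0.92,0],"dr":[0,0,0]},{"dp":[-0.83,0.92,0],"dr":[0,0,0]},{"dp":[0,0,0],"dr":[0,0,0]},{"dp":[0,0,0],"dr":[0,0,0]}]' 1; python3 d.py .549 .3115 .403 12.2
python3 - <<'E'
from h import *
from cell import bot
f=bot.grab_frame("wrist");cv2.imwrite("pics/w1.png",f["pixels"][:,:,::-1]);np.savez("w1.npz",**f);print(f["xyz"],f["rotation"])
E
```

```text
clock: 2.43
tcp_pos: [0.5527, 0.3092, 0.4034]
tcp_rot: [[-0.21, 0.978, -0.002], [0.978, 0.21, -0.001], [-0.0, -0.002, -1.0]]
contact_force: [-0.1, 0.6, -0.3]
opening: 0.0938
grasp_force: 0.0
t2.43 tcp [0.5527 0.3092 0.4034] units now: [ 0.1  -0.1   0.01] units at goal yaw: [ 0.1  -0.1   0.01] turn [-0.02  0.   -0.02] open 0.0938 F [-0.1  0.6 -0.3] grip 0.0
[0.53864936 0.37659861 0.38322383] [[ 0.97773814 -0.20448097 -0.04707087]
 [ 0.20980982  0.94971368  0.23243012]
 [-0.00282369 -0.23713172  0.9714734 ]]
```

View pics/w1.png

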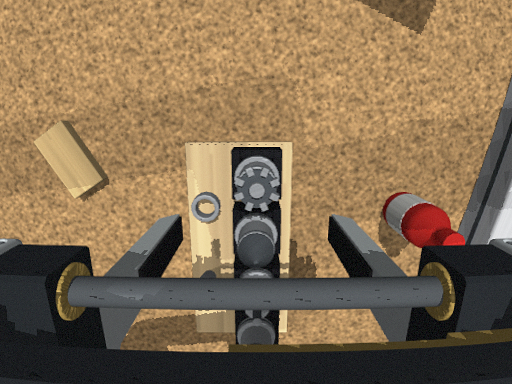

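The wrist view shows the disc tool, with its boss at about (257,190), and the cone behind it at about (256,240), both centred between the fingers. I'll check these against the estimates.

```bash
python3 - <<'E'
from h import *
f=dict(np.load("w1.npz"));d,P=cloud(f)
print("boss",onplane(f,[(257,190)],.116))
U,V=np.meshgrid(range(512),range(384))
k=(U>225)&(U<290)&(V>140)&(V<270)
for n,lo,hi,kk in(("disc face",.108,.1135,k&(V<218)),("disc boss",.1142,.12,k&(V<205)),("cone",.1,.13,k&(V>222)&(V<270)),("flange disc",.056,.063,k&(V<215))):
    q=P[kk&(P[...,2]>lo)&(P[...,2]<hi)]
    if len(q): print(n,len(q),q.mean(0).round(4),rect(q[:,:2]))
g=f["pixels"].max(-1)
m=(g<70)&(abs(P[...,2]-.048)<.004)&k
print("cups",rect(P[m][:,:2]))
E
```

```text
boss [[0.55334262 0.31343572 0.116     ]]
disc face 1207 [0.5525 0.3134 0.1106] (array([0.55284521, 0.31276596]), (42.27375411987305, 42.62446975708008), 11.312012672424316)
disc boss 176 [0.5525 0.3131 0.1159] (array([0.55246808, 0.31315955]), (13.01175308227539, 13.66817569732666), 12.299464225769043)
cone 957 [0.5654 0.2512 0.1108] (array([0.56577313, 0.24704141]), (36.64076232910156, 36.70429611206055), 39.32046127319336)
flange disc 316 [0.5493 0.3269 0.0596] (array([0.54993182, 0.30714679]), (61.82672119140625, 48.5462532043457), 69.50811004638672)
cups (array([0.56227362, 0.27003452]), (56.51866912841797, 148.44056701660156), 12.21445083618164)
```

```bash

python3 -m crank '[{"dp":[0.13,0,0.78],"dr":[0,0,0]},{"dp":[0,0,0.78],"dr":[0,0,0]},{"dp":[0,0,0.78],"dr":[0,0,0]},{"dp":[0,0,0.78],"dr":[0,0,0]},{"dp":[0,0,0.8],"dr":[0,0,0]},{"dp":[0,0,0.5],"dr":[0,0,0]},{"dp":[0,0,0.28],"dr":[0,0,0]},{"dp":[0,0,0],"dr":[0,0,0]},{"dp":[0,0,0],"dr":[0,0,0]}]' 1; python3 d.py .552 .313 .262 12.2
python3 -m crank '[{"dp":[0,0,0],"dr":[0,0,0]},{"dp":[0,0,0],"dr":[0,0,0]},{"dp":[0,0,0],"dr":[0,0,0]},{"dp":[0,0,0],"dr":[0,0,0]},{"dp":[0,0,0],"dr":[0,0,0]},{"dp":[0,0,0],"dr":[0,0,0]},{"dp":[0,0,0],"dr":[0,0,0]},{"dp":[0,0,0],"dr":[0,0,0]}]' -1 45
```

```text
clock: 3.23
tcp_pos: [0.5496, 0.3153, 0.2643]
tcp_rot: [[-0.214, 0.977, 0.0], [0.977, 0.214, 0.0], [0.0, 0.0, -1.0]]
contact_force: [-0.3, -0.0, 0.4]
opening: 0.0943
grasp_force: 0.0
t3.23 tcp [0.5496 0.3153 0.2643] units now: [-0.09  0.06  0.08] units at goal yaw: [-0.09  0.06  0.08] turn [ 0.   -0.    0.03] open 0.0943 F [-0.3 -0.   0.4] grip 0.0
clock: 3.9
tcp_pos: [0.5503, 0.3144, 0.2637]
tcp_rot: [[-0.212, 0.977, -0.0], [0.977, 0.212, 0.0], [0.0, -0.0, -1.0]]
contact_force: [0.3, -0.8, 0.0]
opening: 0.0441
grasp_force: 0.4
```

```bash

python3 -m crank '[{"dp":[0,0,0],"dr":[0,0,0]},{"dp":[0,0,0],"dr":[0,0,0]},{"dp":[0,0,0],"dr":[0,0,0]},{"dp":[0,0,0],"dr":[0,0,0]}]' -1 45; python3 d.py .552 .313 .262 12.2
```

```text
clock: 4.23
tcp_pos: [0.5505, 0.3145, 0.2638]
tcp_rot: [[-0.212, 0.977, 0.001], [0.977, 0.212, 0.0], [0.0, 0.001, -1.0]]
contact_force: [1.9, 1.8, -1.3]
opening: 0.0391
grasp_force: 45.0
t4.23 tcp [0.5505 0.3145 0.2638] units now: [-0.06  0.04  0.06] units at goal yaw: [-0.06  0.04  0.06] turn [ 0.01 -0.    0.01] open 0.0391 F [ 1.9  1.8 -1.3] grip 45.0
```

```bash

python3 -m crank '[{"dp":[0,0,-0.3],"dr":[0,0,0]},{"dp":[0,0,-0.6],"dr":[0,0,0]},{"dp":[0,0,-0.8],"dr":[0,0,0]},{"dp":[0,0,-0.8],"dr":[0,0,0]},{"dp":[0,0,-0.8],"dr":[0,0,0.3]},{"dp":[0,0,-0.8],"dr":[0,0,0.3]},{"dp":[0,0,-0.6],"dr":[0,0,0]},{"dp":[0,0,0],"dr":[0,0,0]},{"dp":[0,0,0],"dr":[0,0,0]}]'; python3 d.py .5571 -.2951 .405 9.5
```

```text
clock: 4.98
tcp_pos: [0.5499, 0.3144, 0.4049]
tcp_rot: [[-0.166, 0.986, -0.0], [0.986, 0.166, 0.0], [0.0, -0.0, -1.0]]
contact_force: [0.0, 0.2, -6.3]
opening: 0.0394
grasp_force: 45.0
t4.98 tcp [0.5499 0.3144 0.4049] units now: [-2.008e+01 -3.130e+00 -1.000e-02] units at goal yaw: [-20.08  -3.12  -0.  ] turn [-0.   -0.    0.01] open 0.0394 F [ 0.   0.2 -6.3] grip 45.0
```

```bash

python3 -m crank '[{"dp":[-0.5,-0.16,0],"dr":[0,0,0]},{"dp":[-1,-0.16,0],"dr":[0,0,0]},{"dp":[-1,-0.16,0],"dr":[0,0,0]},{"dp":[-1,-0.16,0],"dr":[0,0,0]},{"dp":[-1,-0.16,0],"dr":[0,0,0]},{"dp":[-1,-0.16,0],"dr":[0,0,0]},{"dp":[-1,-0.16,0],"dr":[0,0,0]},{"dp":[-1,-0.16,0],"dr":[0,0,0]},{"dp":[-1,-0.16,0],"dr":[0,0,0]},{"dp":[-1,-0.16,0],"dr":[0,0,0]},{"dp":[-1,-0.16,0],"dr":[0,0,0]},{"dp":[-1,-0.16,0],"dr":[0,0,0]},{"dp":[-1,-0.16,0],"dr":[0,0,0]},{"dp":[-1,-0.16,0],"dr":[0,0,0]},{"dp":[-1,-0.16,0],"dr":[0,0,0]},{"dp":[-1,-0.16,0],"dr":[0,0,0]},{"dp":[-1,-0.16,0],"dr":[0,0,0]},{"dp":[-1,-0.16,0],"dr":[0,0,0]},{"dp":[-1,-0.16,0],"dr":[0,0,0]},{"dp":[-1,-0.1,0],"dr":[0,0,0]}]'; 
python3 -m crank '[{"dp":[-0.5,0,0],"dr":[0,0,0]},{"dp":[-0.1,0,0],"dr":[0,0,0]},{"dp":[0,0,0],"dr":[0,0,0]},{"dp":[0,0,0],"dr":[0,0,0]}]'; python3 d.py .5571 -.2951 .35 9.5
python3 - <<'E'
from h import *
from cell import bot
f=bot.grab_frame("wrist");cv2.imwrite("pics/w2.png",f["pixels"][:,:,::-1]);np.savez("w2.npz",**f)
E
```

```text
clock: 6.65
tcp_pos: [0.5533, -0.2793, 0.4009]
tcp_rot: [[-0.165, 0.986, -0.006], [0.986, 0.165, 0.004], [0.005, -0.005, -1.0]]
contact_force: [0.1, 0.2, -3.8]
opening: 0.0393
grasp_force: 45.0
clock: 6.98
tcp_pos: [0.5571, -0.2948, 0.4031]
tcp_rot: [[-0.166, 0.986, -0.002], [0.986, 0.166, 0.003], [0.003, -0.002, -1.0]]
contact_force: [0.0, 0.8, -6.0]
opening: 0.0394
grasp_force: 45.0
t6.98 tcp [ 0.5571 -0.2948  0.4031] units now: [-0.02  0.    1.77] units at goal yaw: [-0.01 -0.    1.77] turn [-0.02 -0.04  0.01] open 0.0394 F [ 0.   0.8 -6. ] grip 45.0
```

View pics/w2.png

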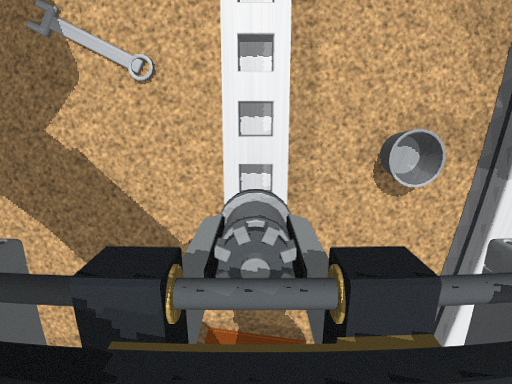

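The held disc tool is upright between the fingers. Three carrier holes are visible at about (255,53), (256,118) and (257,180), and the target hole is hidden under the tool. I'll measure the visible holes.

```bash
cat > holes.py <<'E'
import sys
from h import *
f=dict(np.load(sys.argv[1]));g=cv2.cvtColor(f["pixels"],cv2.COLOR_RGB2GRAY)
U,V=np.meshgrid(range(512),range(384))
d,P=cloud(f)
m=((g>185)&(P[...,2]>.038)&(P[...,2]<.052)&(V<225)).astype(np.uint8)
cs,hi=cv2.findContours(m,cv2.RETR_CCOMP,cv2.CHAIN_APPROX_NONE)
for q,h in zip(cs,hi[0]):
    if h[3]>=0 and cv2.contourArea(q)>500: print("hole",rect(onplane(f,q.reshape(-1,2),.045)[:,:2]))
E
python3 holes.py w2.npz
python3 - <<'E'
from h import *
f=dict(np.load("w2.npz"));d,P=cloud(f);U,V=np.meshgrid(range(512),range(384))
k=(U>195)&(U<315)&(V>225)&(V<276)
z=P[...,2];hist=np.histogram(z[k&(z>.15)&(z<.30)],30,(.15,.30));print(hist[0])
q=P[k&(z>.248)&(z<.256)];print("face",len(q),q.mean(0),rect(q[:,:2]))
E
```

```text
hole (array([ 0.54572791, -0.22683459]), (41.457191467285156, 41.41307830810547), 9.5628662109375)
hole (array([ 0.5335014 , -0.15678151]), (40.57434844970703, 39.94062805175781), 9.67814826965332)
[   0    0    0    0    0    0    0    0    0    0    0    7   15   24
   60  176  222  332  304 1970 1577  489  202  211  212   90    7    0
    0    0]
face 3509 [ 0.55613318 -0.28927696  0.25080025] (array([ 0.55615033, -0.28869583]), (57.270809173583984, 27.402250289916992), 9.435094833374023)
```

```bash

python3 -m crank '[{"dp":[0.03,0,0.7],"dr":[0,0,0]},{"dp":[0,0,0.8],"dr":[0,0,0]},{"dp":[0,0,0.8],"dr":[0,0,0]},{"dp":[0,0,0.5],"dr":[0,0,0]},{"dp":[0,0,0.5],"dr":[0,0,0]},{"dp":[0,0,0.4],"dr":[0,0,0]},{"dp":[0,0,0.3],"dr":[0,0,0]},{"dp":[0,0,0.3],"dr":[0,0,0]},{"dp":[0,0,0.2],"dr":[0,0,0]},{"dp":[0,0,0],"dr":[0,0,0]},{"dp":[0,0,0],"dr":[0,0,0]},{"dp":[0,0,0],"dr":[0,0,0]}]'; python3 d.py .5573 -.2949 .2608 9.5
```

```text
clock: 8.03
tcp_pos: [0.5571, -0.2951, 0.2707]
tcp_rot: [[-0.165, 0.986, 0.002], [0.986, 0.165, -0.001], [-0.001, 0.001, -1.0]]
contact_force: [-0.0, 0.8, -3.9]
opening: 0.0393
grasp_force: 45.0
t8.03 tcp [ 0.5571 -0.2951  0.2707] units now: [0.01 0.01 0.33] units at goal yaw: [0.01 0.01 0.33] turn [0.02 0.01 0.  ] open 0.0393 F [-0.   0.8 -3.9] grip 45.0
```

```bash

python3 -m crank '[{"dp":[0,0,0.1],"dr":[0,0,0]},{"dp":[0,0,0.1],"dr":[0,0,0]},{"dp":[0,0,0.07],"dr":[0,0,0]},{"dp":[0,0,0],"dr":[0,0,0]},{"dp":[0,0,0],"dr":[0,0,0]},{"dp":[0,0,0],"dr":[0,0,0]}]'; python3 -m crank '[{"dp":[0,0,0.05],"dr":[0,0,0]},{"dp":[0,0,0],"dr":[0,0,0]},{"dp":[0,0,0],"dr":[0,0,0]},{"dp":[0,0,0],"dr":[0,0,0]}]'
```

```text
clock: 8.53
tcp_pos: [0.5568, -0.295, 0.2615]
tcp_rot: [[-0.165, 0.986, 0.0], [0.986, 0.165, 0.0], [0.0, 0.0, -1.0]]
contact_force: [-0.1, 0.8, -5.5]
opening: 0.0394
grasp_force: 45.0
clock: 8.87
tcp_pos: [0.557, -0.295, 0.2608]
tcp_rot: [[-0.165, 0.986, 0.001], [0.986, 0.165, -0.001], [-0.001, 0.001, -1.0]]
contact_force: [0.3, -0.5, -1.8]
opening: 0.0392
grasp_force: 45.0
```

```bash

python3 -m crank '[{"dp":[0,0,0.04],"dr":[0,0,0]},{"dp":[0,0,0],"dr":[0,0,0]},{"dp":[0,0,0],"dr":[0,0,0]}]'; python3 -m crank '[{"dp":[0,0,0],"dr":[0,0,0]},{"dp":[0,0,0],"dr":[0,0,0]},{"dp":[0,0,0],"dr":[0,0,0]},{"dp":[0,0,0],"dr":[0,0,0]},{"dp":[0,0,0],"dr":[0,0,0]},{"dp":[0,0,0],"dr":[0,0,0]},{"dp":[0,0,0],"dr":[0,0,0]},{"dp":[0,0,0],"dr":[0,0,0]}]' 1;  python3 d.py .565 .246 .405 12.2
```

```text
clock: 9.12
tcp_pos: [0.5569, -0.295, 0.2607]
tcp_rot: [[-0.165, 0.986, 0.001], [0.986, 0.165, -0.001], [-0.001, 0.001, -1.0]]
contact_force: [-2.3, 1.1, 6.7]
opening: 0.0394
grasp_force: 45.0
clock: 9.78
tcp_pos: [0.5568, -0.295, 0.2587]
tcp_rot: [[-0.165, 0.986, 0.0], [0.986, 0.165, 0.0], [0.0, 0.0, -1.0]]
contact_force: [-0.1, 0.3, -0.6]
opening: 0.0893
grasp_force: 0.0
t9.78 tcp [ 0.5568 -0.295   0.2587] units now: [17.74  3.25 -4.87] units at goal yaw: [17.57  4.08 -4.88] turn [ 0.   -0.   -0.59] open 0.0893 F [-0.1  0.3 -0.6] grip 0.0
```

```bash

python3 -m crank '[{"dp":[0,0,-0.4],"dr":[0,0,0]},{"dp":[0,0,-0.9],"dr":[0,0,0]},{"dp":[0,0,-1],"dr":[0,0,0]},{"dp":[0,0,-1],"dr":[0,0,-0.3]},{"dp":[0,0,-1],"dr":[0,0,-0.3]},{"dp":[0,0,-0.5],"dr":[0,0,0]}]' 1
python3 -m crank '[{"dp":[0.6,0.22,0],"dr":[0,0,0]},{"dp":[1,0.23,0],"dr":[0,0,0]},{"dp":[1,0.23,0],"dr":[0,0,0]},{"dp":[1,0.23,0],"dr":[0,0,0]},{"dp":[1,0.23,0],"dr":[0,0,0]},{"dp":[1,0.23,0],"dr":[0,0,0]},{"dp":[1,0.23,0],"dr":[0,0,0]},{"dp":[1,0.23,0],"dr":[0,0,0]},{"dp":[1,0.23,0],"dr":[0,0,0]},{"dp":[1,0.23,0],"dr":[0,0,0]},{"dp":[1,0.23,0],"dr":[0,0,0]},{"dp":[1,0.23,0],"dr":[0,0,0]},{"dp":[1,0.23,0],"dr":[0,0,0]},{"dp":[1,0.23,0],"dr":[0,0,0]},{"dp":[1,0.23,0],"dr":[0,0,0]},{"dp":[1,0.23,0],"dr":[0,0,0]},{"dp":[1,0.23,0],"dr":[0,0,0]},{"dp":[0.9,0.18,0],"dr":[0,0,0]},{"dp":[0.1,0,0],"dr":[0,0,0]}]'
python3 -m crank '[{"dp":[0,0,0],"dr":[0,0,0]},{"dp":[0,0,0],"dr":[0,0,0]},{"dp":[0,0,0],"dr":[0,0,0]},{"dp":[0,0,0],"dr":[0,0,0]},{"dp":[0,0,0],"dr":[0,0,0]}]'
python3 d.py .565 .246 .263 12.2
python3 - <<'E'
from h import *
from cell import bot
f=bot.grab_frame("wrist");cv2.imwrite("pics/w3.png",f["pixels"][:,:,::-1]);np.savez("w3.npz",**f)
f=bot.grab_frame("top");cv2.imwrite("pics/t3.png",f["pixels"][:,:,::-1]);np.savez("t3.npz",**f)
E
```

```text
clock: 10.28
tcp_pos: [0.5568, -0.2949, 0.4092]
tcp_rot: [[-0.213, 0.977, 0.007], [0.977, 0.213, -0.004], [-0.006, 0.006, -1.0]]
contact_force: [-0.2, 0.1, 0.6]
opening: 0.0941
grasp_force: 0.0
clock: 11.87
tcp_pos: [0.5635, 0.2511, 0.4036]
tcp_rot: [[-0.217, 0.976, 0.001], [0.976, 0.217, 0.003], [0.002, 0.001, -1.0]]
contact_force: [-1.3, -0.6, -0.7]
opening: 0.0937
grasp_force: 0.0
clock: 12.28
tcp_pos: [0.5645, 0.2457, 0.4032]
tcp_rot: [[-0.211, 0.978, 0.0], [0.978, 0.211, -0.0], [-0.0, 0.0, -1.0]]
contact_force: [0.5, -0.8, -0.3]
opening: 0.0938
grasp_force: 0.0
t12.28 tcp [0.5645 0.2457 0.4032] units now: [0.01 0.02 4.67] units at goal yaw: [0.   0.02 4.67] turn [ 0.    0.   -0.01] open 0.0938 F [ 0.5 -0.8 -0.3] grip 0.0
```

View pics/w3.png

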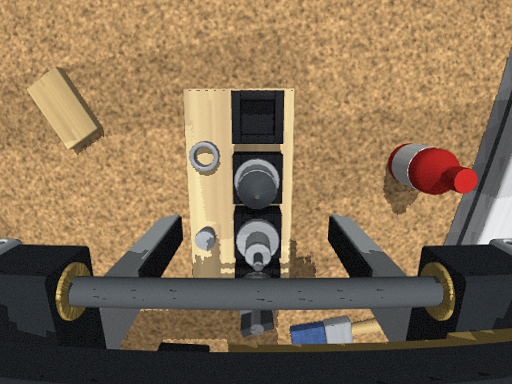

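View pics/t3.png

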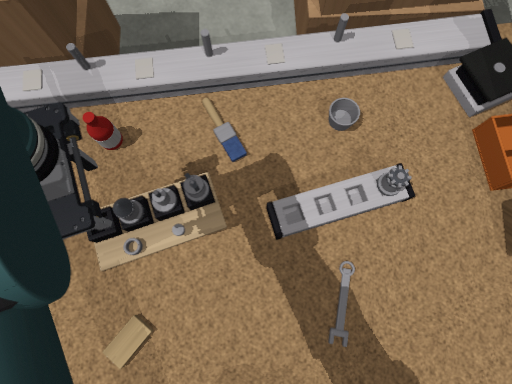

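The disc tool stands in the rightmost hole, at top view (393,182). In the wrist view the disc cup is empty at (258,117), the cone is at (258,183) and the drill at (258,243). Measuring the cone.

```bash
python3 - <<'E'
from h import *
f=dict(np.load("w3.npz"));d,P=cloud(f);U,V=np.meshgrid(range(512),range(384));z=P[...,2]
k=(U>225)&(U<290)&(V>80)&(V<212)
def top(n,kk,lo,hi):
    q=P[kk&(z>lo)&(z<hi)];print(n,len(q),q.mean(0).round(4),rect(q[:,:2]))
top("cone>.1",k,.101,.13);top("tip",k,.114,.13)
top("drill shoulder",(U>225)&(U<290)&(V>205)&(V<275),.094,.101)
top("drill tip",(U>225)&(U<290)&(V>205)&(V<275),.106,.13)
g=f["pixels"].max(-1);m=((g<75)&(abs(z-.048)<.005)&(U>225)&(U<290)&(V>85)&(V<148))
print("empty cup",rect(P[m][:,:2]))
E
```

```text
cone>.1 1131 [0.5653 0.2489 0.1111] (array([0.56554688, 0.2467392 ]), (37.02188491821289, 36.90738296508789), 58.22053146362305)
tip 361 [0.5656 0.2476 0.119 ] (array([0.56607648, 0.24688626]), (19.634279251098633, 19.349088668823242), 12.117728233337402)
drill shoulder 385 [0.5818 0.1797 0.0976] (array([0.58225299, 0.17757011]), (26.43124771118164, 26.97574234008789), 13.463540077209473)
drill tip 139 [0.5807 0.1833 0.1168] (array([0.5762171 , 0.20246085]), (9.65279483795166, 62.63615798950195), 14.010723114013672)
empty cup (array([0.55253687, 0.31444656]), (56.87563705444336, 56.34192657470703), 12.21293830871582)
```

```bash

python3 -m crank '[{"dp":[0.03,0.05,0.7],"dr":[0,0,0]},{"dp":[0,0,0.8],"dr":[0,0,0]},{"dp":[0,0,0.8],"dr":[0,0,0]},{"dp":[0,0,0.8],"dr":[0,0,0]},{"dp":[0,0,0.8],"dr":[0,0,0]},{"dp":[0,0,0.5],"dr":[0,0,0]},{"dp":[0,0,0.25],"dr":[0,0,0]},{"dp":[0,0,0],"dr":[0,0,0]},{"dp":[0,0,0],"dr":[0,0,0]},{"dp":[0,0,0],"dr":[0,0,0]}]' 1
python3 -m crank '[{"dp":[0,0,0],"dr":[0,0,0]},{"dp":[0,0,0],"dr":[0,0,0]},{"dp":[0,0,0],"dr":[0,0,0]},{"dp":[0,0,0],"dr":[0,0,0]},{"dp":[0,0,0],"dr":[0,0,0]},{"dp":[0,0,0],"dr":[0,0,0]},{"dp":[0,0,0],"dr":[0,0,0]},{"dp":[0,0,0],"dr":[0,0,0]},{"dp":[0,0,0],"dr":[0,0,0]},{"dp":[0,0,0],"dr":[0,0,0]},{"dp":[0,0,0],"dr":[0,0,0]}]' -1 45
```

```text
clock: 13.22
tcp_pos: [0.5661, 0.2483, 0.2653]
tcp_rot: [[-0.212, 0.977, 0.003], [0.977, 0.212, 0.001], [0.0, 0.003, -1.0]]
contact_force: [0.2, -0.4, -0.3]
opening: 0.0936
grasp_force: 0.0
clock: 14.13
tcp_pos: [0.5656, 0.2482, 0.2633]
tcp_rot: [[-0.212, 0.977, 0.0], [0.977, 0.212, 0.0], [0.0, 0.0, -1.0]]
contact_force: [1.0, 1.4, -0.2]
opening: 0.0394
grasp_force: 45.0
```

```bash

python3 -m crank '[{"dp":[0,0,-0.3],"dr":[0,0,0]},{"dp":[0,0,-0.6],"dr":[0,0,0]},{"dp":[0,0,-0.8],"dr":[0,0,0]},{"dp":[0,0,-0.8],"dr":[0,0,0]},{"dp":[0,0,-0.8],"dr":[0,0,0.3]},{"dp":[0,0,-0.8],"dr":[0,0,0.3]},{"dp":[0,0,-0.6],"dr":[0,0,0]},{"dp":[0,0,0],"dr":[0,0,0]},{"dp":[0,0,0],"dr":[0,0,0]}]'
python3 -m crank '[{"dp":[-0.5,-0.2,0],"dr":[0,0,0]},{"dp":[-1,-0.2,0],"dr":[0,0,0]},{"dp":[-1,-0.2,0],"dr":[0,0,0]},{"dp":[-1,-0.2,0],"dr":[0,0,0]},{"dp":[-1,-0.2,0],"dr":[0,0,0]},{"dp":[-1,-0.2,0],"dr":[0,0,0]},{"dp":[-1,-0.2,0],"dr":[0,0,0]},{"dp":[-1,-0.2,0],"dr":[0,0,0]},{"dp":[-1,-0.2,0],"dr":[0,0,0]},{"dp":[-1,-0.2,0],"dr":[0,0,0]},{"dp":[-1,-0.2,0],"dr":[0,0,0]},{"dp":[-1,-0.2,0],"dr":[0,0,0]},{"dp":[-1,-0.2,0],"dr":[0,0,0]},{"dp":[-1,-0.2,0],"dr":[0,0,0]},{"dp":[-1,-0.2,0],"dr":[0,0,0]},{"dp":[-0.8,-0.2,0],"dr":[0,0,0]},{"dp":[-0.2,-0.07,0],"dr":[0,0,0]},{"dp":[0,0,0],"dr":[0,0,0]},{"dp":[0,0,0],"dr":[0,0,0]},{"dp":[0,0,0],"dr":[0,0,0]}]'
python3 d.py .5457 -.2263 .2608 9.5
```

```text
clock: 14.88
tcp_pos: [0.5655, 0.2482, 0.4047]
tcp_rot: [[-0.165, 0.986, 0.001], [0.986, 0.165, 0.0], [0.0, 0.001, -1.0]]
contact_force: [-0.8, 0.0, -5.8]
opening: 0.0393
grasp_force: 45.0
clock: 16.55
tcp_pos: [0.5457, -0.2255, 0.403]
tcp_rot: [[-0.166, 0.986, -0.002], [0.986, 0.166, 0.002], [0.002, -0.002, -1.0]]
contact_force: [0.9, -0.6, -4.8]
opening: 0.0393
grasp_force: 45.0
t16.55 tcp [ 0.5457 -0.2255  0.403 ] units now: [-0.04  0.    4.74] units at goal yaw: [-0.03 -0.    4.74] turn [-0.02 -0.03  0.02] open 0.0393 F [ 0.9 -0.6 -4.8] grip 45.0
```

```bash

python3 -m crank '[{"dp":[0,0,0.7],"dr":[0,0,0]},{"dp":[0,0,0.8],"dr":[0,0,0]},{"dp":[0,0,0.8],"dr":[0,0,0]},{"dp":[0,0,0.5],"dr":[0,0,0]},{"dp":[0,0,0.5],"dr":[0,0,0]},{"dp":[0,0,0.4],"dr":[0,0,0]},{"dp":[0,0,0.3],"dr":[0,0,0]},{"dp":[0,0,0.3],"dr":[0,0,0]},{"dp":[0,0,0.2],"dr":[0,0,0]},{"dp":[0,0,0],"dr":[0,0,0]},{"dp":[0,0,0],"dr":[0,0,0]},{"dp":[0,0,0],"dr":[0,0,0]}]'
python3 -m crank '[{"dp":[0,0,0.1],"dr":[0,0,0]},{"dp":[0,0,0.1],"dr":[0,0,0]},{"dp":[0,0,0.07],"dr":[0,0,0]},{"dp":[0,0,0],"dr":[0,0,0]},{"dp":[0,0,0],"dr":[0,0,0]},{"dp":[0,0,0],"dr":[0,0,0]}]'; python3 -m crank '[{"dp":[0,0,0.05],"dr":[0,0,0]},{"dp":[0,0,0],"dr":[0,0,0]},{"dp":[0,0,0],"dr":[0,0,0]},{"dp":[0,0,0],"dr":[0,0,0]}]'
```

```text
clock: 17.55
tcp_pos: [0.546, -0.2268, 0.2704]
tcp_rot: [[-0.165, 0.986, 0.002], [0.986, 0.165, -0.001], [-0.001, 0.002, -1.0]]
contact_force: [0.5, -0.7, -5.3]
opening: 0.0393
grasp_force: 45.0
clock: 18.05
tcp_pos: [0.5457, -0.2266, 0.2613]
tcp_rot: [[-0.165, 0.986, 0.0], [0.986, 0.165, 0.0], [0.0, 0.0, -1.0]]
contact_force: [0.1, 0.3, -4.9]
opening: 0.0392
grasp_force: 45.0
clock: 18.38
tcp_pos: [0.5458, -0.2267, 0.2604]
tcp_rot: [[-0.165, 0.986, 0.001], [0.986, 0.165, -0.0], [-0.001, 0.001, -1.0]]
contact_force: [-0.6, 0.3, -3.4]
opening: 0.0397
grasp_force: 45.0
```

```bash

python3 -m crank '[{"dp":[0,0,0.05],"dr":[0,0,0]},{"dp":[0,0,0],"dr":[0,0,0]},{"dp":[0,0,0],"dr":[0,0,0]}]'; python3 -m crank '[{"dp":[0,0,0],"dr":[0,0,0]},{"dp":[0,0,0],"dr":[0,0,0]},{"dp":[0,0,0],"dr":[0,0,0]},{"dp":[0,0,0],"dr":[0,0,0]},{"dp":[0,0,0],"dr":[0,0,0]},{"dp":[0,0,0],"dr":[0,0,0]},{"dp":[0,0,0],"dr":[0,0,0]},{"dp":[0,0,0],"dr":[0,0,0]}]' 1;  python3 d.py .582 .1776 .405 12.2
```

```text
clock: 18.63
tcp_pos: [0.5458, -0.2266, 0.2603]
tcp_rot: [[-0.165, 0.986, 0.001], [0.986, 0.165, -0.001], [-0.001, 0.001, -1.0]]
contact_force: [-2.2, 2.0, 6.2]
opening: 0.0394
grasp_force: 45.0
clock: 19.3
tcp_pos: [0.5457, -0.2266, 0.2581]
tcp_rot: [[-0.165, 0.986, -0.0], [0.986, 0.165, 0.0], [0.0, -0.0, -1.0]]
contact_force: [-0.8, -0.6, 0.3]
opening: 0.0898
grasp_force: 0.0
t19.30 tcp [ 0.5457 -0.2266  0.2581] units now: [13.09  3.42 -4.89] units at goal yaw: [12.91  4.03 -4.9 ] turn [-0.   -0.   -0.59] open 0.0898 F [-0.8 -0.6  0.3] grip 0.0
```

```bash

python3 -m crank '[{"dp":[0,0,-0.4],"dr":[0,0,0]},{"dp":[0,0,-0.9],"dr":[0,0,0]},{"dp":[0,0,-1],"dr":[0,0,0]},{"dp":[0,0,-1],"dr":[0,0,-0.3]},{"dp":[0,0,-1],"dr":[0,0,-0.3]},{"dp":[0,0,-0.6],"dr":[0,0,0]}]' 1
python3 -m crank '[{"dp":[0.6,0.3,0],"dr":[0,0,0]},{"dp":[1,0.3,0],"dr":[0,0,0]},{"dp":[1,0.3,0],"dr":[0,0,0]},{"dp":[1,0.3,0],"dr":[0,0,0]},{"dp":[1,0.3,0],"dr":[0,0,0]},{"dp":[1,0.3,0],"dr":[0,0,0]},{"dp":[1,0.3,0],"dr":[0,0,0]},{"dp":[1,0.3,0],"dr":[0,0,0]},{"dp":[1,0.3,0],"dr":[0,0,0]},{"dp":[1,0.3,0],"dr":[0,0,0]},{"dp":[1,0.3,0],"dr":[0,0,0]},{"dp":[1,0.3,0],"dr":[0,0,0]},{"dp":[0.9,0.3,0],"dr":[0,0,0]},{"dp":[0.4,0.1,0],"dr":[0,0,0]},{"dp":[0,0,0],"dr":[0,0,0]},{"dp":[0,0,0],"dr":[0,0,0]},{"dp":[0,0,0],"dr":[0,0,0]},{"dp":[0,0,0],"dr":[0,0,0]},{"dp":[0,0,0],"dr":[0,0,0]}]'
cat > meas.py <<'E'
import sys
from h import *
from cell import bot
f=bot.grab_frame("wrist");np.savez(sys.argv[1]+".npz",**f);cv2.imwrite(f"pics/{sys.argv[1]}.png",f["pixels"][:,:,::-1])
d,P=cloud(f);U,V=np.meshgrid(range(512),range(384));z=P[...,2]
k=(U>225)&(U<290)&(V>150)&(V<218)
for lo,hi in((.094,.101),(.102,.13)):
    q=P[k&(z>lo)&(z<hi)];print(lo,len(q),q.mean(0).round(4),rect(q[:,:2]))
E
python3 meas.py w4; python3 d.py .582 .1776 .263 12.2
```

```text
clock: 19.8
tcp_pos: [0.5456, -0.2266, 0.4107]
tcp_rot: [[-0.213, 0.977, 0.006], [0.977, 0.213, -0.003], [-0.004, 0.005, -1.0]]
contact_force: [0.9, 0.1, 0.1]
opening: 0.0942
grasp_force: 0.0
clock: 21.38
tcp_pos: [0.5808, 0.1755, 0.4055]
tcp_rot: [[-0.21, 0.978, 0.0], [0.978, 0.21, -0.0], [-0.0, 0.0, -1.0]]
contact_force: [0.9, -0.5, 0.4]
opening: 0.0939
grasp_force: 0.0
0.094 476 [0.5817 0.1782 0.0976] (array([0.58208087, 0.17658199]), (27.455904006958008, 27.519058227539062), 34.258731842041016)
0.102 136 [0.5817 0.1779 0.1181] (array([0.58194513, 0.17658284]), (9.81669807434082, 9.572554588317871), 58.203060150146484)
t21.43 tcp [0.5808 0.1757 0.4055] units now: [0.06 0.05 4.75] units at goal yaw: [0.05 0.05 4.75] turn [ 0.    0.   -0.01] open 0.0939 F [ 0.2 -0.5  0.1] grip 0.0
```

View pics/w4.png

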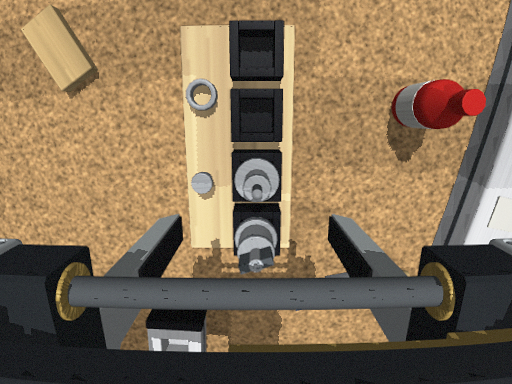

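The drill at (257,190) is centred, and two cups are now empty. Grasping it.

```bash

python3 -m crank '[{"dp":[0.02,0.05,0.7],"dr":[0,0,0]},{"dp":[0,0,0.8],"dr":[0,0,0]},{"dp":[0,0,0.8],"dr":[0,0,0]},{"dp":[0,0,0.8],"dr":[0,0,0]},{"dp":[0,0,0.8],"dr":[0,0,0]},{"dp":[0,0,0.5],"dr":[0,0,0]},{"dp":[0,0,0.32],"dr":[0,0,0]},{"dp":[0,0,0],"dr":[0,0,0]},{"dp":[0,0,0],"dr":[0,0,0]},{"dp":[0,0,0],"dr":[0,0,0]}]' 1
python3 -m crank '[{"dp":[0,0,0],"dr":[0,0,0]},{"dp":[0,0,0],"dr":[0,0,0]},{"dp":[0,0,0],"dr":[0,0,0]},{"dp":[0,0,0],"dr":[0,0,0]},{"dp":[0,0,0],"dr":[0,0,0]},{"dp":[0,0,0],"dr":[0,0,0]},{"dp":[0,0,0],"dr":[0,0,0]},{"dp":[0,0,0],"dr":[0,0,0]},{"dp":[0,0,0],"dr":[0,0,0]},{"dp":[0,0,0],"dr":[0,0,0]},{"dp":[0,0,0],"dr":[0,0,0]},{"dp":[0,0,0],"dr":[0,0,0]},{"dp":[0,0,0],"dr":[0,0,0]},{"dp":[0,0,0],"dr":[0,0,0]}]' -1 45;python3 d.py .5338 -.1569 .263 9.5
```

```text
clock: 22.27
tcp_pos: [0.5826, 0.1778, 0.2654]
tcp_rot: [[-0.212, 0.977, 0.003], [0.977, 0.212, 0.001], [0.0, 0.003, -1.0]]
contact_force: [-0.8, -0.8, 0.7]
opening: 0.0941
grasp_force: 0.0
clock: 23.43
tcp_pos: [0.582, 0.178, 0.2636]
tcp_rot: [[-0.212, 0.977, -0.0], [0.977, 0.212, 0.0], [0.0, -0.0, -1.0]]
contact_force: [-0.9, 0.1, -0.7]
opening: 0.0272
grasp_force: 45.0
t23.43 tcp [0.582  0.178  0.2636] units now: [-10.57  -3.94   0.02] units at goal yaw: [-10.74  -3.43   0.02] turn [-0.  -0.   0.6] open 0.0272 F [-0.9  0.1 -0.7] grip 45.0
```

```bash

python3 -m crank '[{"dp":[0,0,-0.3],"dr":[0,0,0]},{"dp":[0,0,-0.6],"dr":[0,0,0]},{"dp":[0,0,-0.8],"dr":[0,0,0]},{"dp":[0,0,-0.8],"dr":[0,0,0]},{"dp":[0,0,-0.8],"dr":[0,0,0.3]},{"dp":[0,0,-0.8],"dr":[0,0,0.3]},{"dp":[0,0,-0.6],"dr":[0,0,0]},{"dp":[0,0,0],"dr":[0,0,0]},{"dp":[0,0,0],"dr":[0,0,0]}]'
python3 -m crank '[{"dp":[-0.5,-0.3,0],"dr":[0,0,0]},{"dp":[-1,-0.3,0],"dr":[0,0,0]},{"dp":[-1,-0.3,0],"dr":[0,0,0]},{"dp":[-1,-0.3,0],"dr":[0,0,0]},{"dp":[-1,-0.3,0],"dr":[0,0,0]},{"dp":[-1,-0.3,0],"dr":[0,0,0]},{"dp":[-1,-0.3,0],"dr":[0,0,0]},{"dp":[-1,-0.3,0],"dr":[0,0,0]},{"dp":[-1,-0.3,0],"dr":[0,0,0]},{"dp":[-1,-0.3,0],"dr":[0,0,0]},{"dp":[-0.9,-0.3,0],"dr":[0,0,0]},{"dp":[-0.3,-0.13,0],"dr":[0,0,0]},{"dp":[0,0,0],"dr":[0,0,0]},{"dp":[0,0,0],"dr":[0,0,0]},{"dp":[0,0,0],"dr":[0,0,0]},{"dp":[0,0,0],"dr":[0,0,0]}]'
python3 d.py .5338 -.1569 .2608 9.5
```

```text
clock: 24.18
tcp_pos: [0.5821, 0.178, 0.4049]
tcp_rot: [[-0.165, 0.986, 0.001], [0.986, 0.165, 0.0], [0.0, 0.001, -1.0]]
contact_force: [-0.3, 0.7, -6.3]
opening: 0.0274
grasp_force: 45.0
clock: 25.52
tcp_pos: [0.5338, -0.1543, 0.4039]
tcp_rot: [[-0.167, 0.986, -0.001], [0.986, 0.167, 0.001], [0.001, -0.001, -1.0]]
contact_force: [0.6, -0.2, -5.5]
opening: 0.0273
grasp_force: 45.0
t25.52 tcp [ 0.5338 -0.1543  0.4039] units now: [-0.09 -0.01  4.77] units at goal yaw: [-0.08 -0.02  4.77] turn [-0.01 -0.02  0.03] open 0.0273 F [ 0.6 -0.2 -5.5] grip 45.0
```

```bash

python3 -m crank '[{"dp":[-0.02,0,0.7],"dr":[0,0,0]},{"dp":[0,0,0.8],"dr":[0,0,0]},{"dp":[0,0,0.8],"dr":[0,0,0]},{"dp":[0,0,0.5],"dr":[0,0,0]},{"dp":[0,0,0.5],"dr":[0,0,0]},{"dp":[0,0,0.4],"dr":[0,0,0]},{"dp":[0,0,0.3],"dr":[0,0,0]},{"dp":[0,0,0.3],"dr":[0,0,0]},{"dp":[0,0,0.2],"dr":[0,0,0]},{"dp":[0,0,0],"dr":[0,0,0]},{"dp":[0,0,0],"dr":[0,0,0]},{"dp":[0,0,0],"dr":[0,0,0]}]'
python3 -m crank '[{"dp":[0,0,0.1],"dr":[0,0,0]},{"dp":[0,0,0.1],"dr":[0,0,0]},{"dp":[0,0,0.07],"dr":[0,0,0]},{"dp":[0,0,0],"dr":[0,0,0]},{"dp":[0,0,0],"dr":[0,0,0]},{"dp":[0,0,0],"dr":[0,0,0]}]'; python3 -m crank '[{"dp":[0,0,0.05],"dr":[0,0,0]},{"dp":[0,0,0],"dr":[0,0,0]},{"dp":[0,0,0],"dr":[0,0,0]},{"dp":[0,0,0],"dr":[0,0,0]}]'
```

```text
clock: 26.52
tcp_pos: [0.5341, -0.1564, 0.2706]
tcp_rot: [[-0.165, 0.986, 0.002], [0.986, 0.165, -0.001], [-0.001, 0.002, -1.0]]
contact_force: [0.3, 0.1, -4.8]
opening: 0.0272
grasp_force: 45.0
clock: 27.02
tcp_pos: [0.5337, -0.1562, 0.2616]
tcp_rot: [[-0.165, 0.986, 0.0], [0.986, 0.165, 0.0], [0.0, 0.0, -1.0]]
contact_force: [0.6, 0.6, -5.6]
opening: 0.0276
grasp_force: 45.0
clock: 27.35
tcp_pos: [0.5339, -0.1563, 0.2606]
tcp_rot: [[-0.165, 0.986, 0.001], [0.986, 0.165, -0.0], [-0.001, 0.001, -1.0]]
contact_force: [0.4, 0.4, -2.6]
opening: 0.0271
grasp_force: 45.0
```

```bash

python3 -m crank '[{"dp":[0,0,0.05],"dr":[0,0,0]},{"dp":[0,0,0],"dr":[0,0,0]},{"dp":[0,0,0],"dr":[0,0,0]}]'; python3 -m crank '[{"dp":[0,0,0],"dr":[0,0,0]},{"dp":[0,0,0],"dr":[0,0,0]},{"dp":[0,0,0],"dr":[0,0,0]},{"dp":[0,0,0],"dr":[0,0,0]},{"dp":[0,0,0],"dr":[0,0,0]},{"dp":[0,0,0],"dr":[0,0,0]},{"dp":[0,0,0],"dr":[0,0,0]},{"dp":[0,0,0],"dr":[0,0,0]}]' 1
python3 -m crank '[{"dp":[0,0,-0.4],"dr":[0,0,0]},{"dp":[0,0,-0.9],"dr":[0,0,0]},{"dp":[0,0,-1],"dr":[0,0,0]},{"dp":[0,0,-1],"dr":[0,0,-0.3]},{"dp":[0,0,-1],"dr":[0,0,-0.3]},{"dp":[0,0,-0.6],"dr":[0,0,0]}]' 1;  python3 d.py .5968 .1082 .405 12.2
```

```text
clock: 27.6
tcp_pos: [0.5339, -0.1563, 0.2606]
tcp_rot: [[-0.165, 0.986, 0.001], [0.986, 0.165, -0.001], [-0.001, 0.001, -1.0]]
contact_force: [-2.4, 0.5, 5.5]
opening: 0.027
grasp_force: 45.0
clock: 28.27
tcp_pos: [0.5338, -0.1562, 0.2584]
tcp_rot: [[-0.165, 0.986, -0.0], [0.986, 0.165, 0.0], [0.0, -0.0, -1.0]]
contact_force: [-0.3, -1.3, -0.0]
opening: 0.0772
grasp_force: 0.0
clock: 28.77
tcp_pos: [0.5337, -0.1562, 0.4108]
tcp_rot: [[-0.213, 0.977, 0.006], [0.977, 0.213, -0.002], [-0.004, 0.005, -1.0]]
contact_force: [0.7, 0.5, 0.4]
opening: 0.0942
grasp_force: 0.0
t28.77 tcp [ 0.5337 -0.1562  0.4108] units now: [8.16 3.93 0.19] units at goal yaw: [8.17 3.92 0.19] turn [0.07 0.04 0.02] open 0.0942 F [0.7 0.5 0.4] grip 0.0
```

```bash

python3 -m crank '[{"dp":[0.6,0.4,0],"dr":[0,0,0]},{"dp":[1,0.5,0],"dr":[0,0,0]},{"dp":[1,0.5,0],"dr":[0,0,0]},{"dp":[1,0.5,0],"dr":[0,0,0]},{"dp":[1,0.5,0],"dr":[0,0,0]},{"dp":[1,0.5,0],"dr":[0,0,0]},{"dp":[1,0.5,0],"dr":[0,0,0]},{"dp":[1,0.4,0],"dr":[0,0,0]},{"dp":[0.6,0.15,0],"dr":[0,0,0]},{"dp":[0,0,0],"dr":[0,0,0]},{"dp":[0,0,0],"dr":[0,0,0]},{"dp":[0,0,0],"dr":[0,0,0]},{"dp":[0,0,0],"dr":[0,0,0]},{"dp":[0,0,0],"dr":[0,0,0]}]'
python3 meas.py w5; python3 d.py .5968 .1082 .263 12.2
```

```text
clock: 29.93
tcp_pos: [0.5973, 0.108, 0.4059]
tcp_rot: [[-0.21, 0.978, 0.0], [0.978, 0.21, -0.0], [-0.0, 0.0, -1.0]]
contact_force: [0.5, 0.5, 0.1]
opening: 0.0941
grasp_force: 0.0
0.094 663 [0.5947 0.1118 0.0976] (array([0.59603296, 0.10775932]), (38.456825256347656, 39.42534255981445), 55.64918899536133)
0.102 580 [0.5955 0.1086 0.1205] (array([0.59605511, 0.1072289 ]), (34.0058708190918, 14.158491134643555), 29.325895309448242)
t29.98 tcp [0.5973 0.1081 0.4059] units now: [ 0.01 -0.02  4.76] units at goal yaw: [ 0.01 -0.01  4.76] turn [ 0.    0.   -0.01] open 0.094 F [ 0.6 -0.7 -0.3] grip 0.0
```

View pics/w5.png

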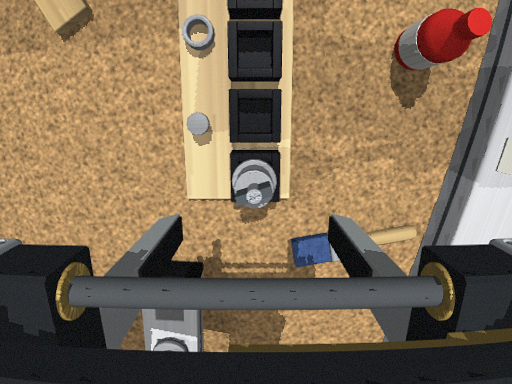

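The slot tool at (254,185) is alone in the last cup. Grasping it.

```bash

python3 -m crank '[{"dp":[-0.02,-0.05,0.7],"dr":[0,0,0]},{"dp":[0,0,0.8],"dr":[0,0,0]},{"dp":[0,0,0.8],"dr":[0,0,0]},{"dp":[0,0,0.8],"dr":[0,0,0]},{"dp":[0,0,0.8],"dr":[0,0,0]},{"dp":[0,0,0.5],"dr":[0,0,0]},{"dp":[0,0,0.34],"dr":[0,0,0]},{"dp":[0,0,0],"dr":[0,0,0]},{"dp":[0,0,0],"dr":[0,0,0]},{"dp":[0,0,0],"dr":[0,0,0]}]' 1
python3 -m crank '[{"dp":[0,0,0],"dr":[0,0,0]},{"dp":[0,0,0],"dr":[0,0,0]},{"dp":[0,0,0],"dr":[0,0,0]},{"dp":[0,0,0],"dr":[0,0,0]},{"dp":[0,0,0],"dr":[0,0,0]},{"dp":[0,0,0],"dr":[0,0,0]},{"dp":[0,0,0],"dr":[0,0,0]},{"dp":[0,0,0],"dr":[0,0,0]},{"dp":[0,0,0],"dr":[0,0,0]},{"dp":[0,0,0],"dr":[0,0,0]},{"dp":[0,0,0],"dr":[0,0,0]},{"dp":[0,0,0],"dr":[0,0,0]}]' -1 45
python3 -m crank '[{"dp":[0,0,-0.3],"dr":[0,0,0]},{"dp":[0,0,-0.6],"dr":[0,0,0]},{"dp":[0,0,-0.8],"dr":[0,0,0]},{"dp":[0,0,-0.8],"dr":[0,0,0]},{"dp":[0,0,-0.8],"dr":[0,0,0.3]},{"dp":[0,0,-0.8],"dr":[0,0,0.3]},{"dp":[0,0,-0.6],"dr":[0,0,0]},{"dp":[0,0,0],"dr":[0,0,0]},{"dp":[0,0,0],"dr":[0,0,0]}]'
python3 d.py .5223 -.0875 .405 9.5
```

```text
clock: 30.82
tcp_pos: [0.5965, 0.1082, 0.2651]
tcp_rot: [[-0.212, 0.977, 0.003], [0.977, 0.212, 0.0], [-0.0, 0.003, -1.0]]
contact_force: [-0.5, 0.5, 0.6]
opening: 0.0937
grasp_force: 0.0
clock: 31.82
tcp_pos: [0.596, 0.1085, 0.2633]
tcp_rot: [[-0.212, 0.977, 0.0], [0.977, 0.212, 0.0], [0.0, 0.0, -1.0]]
contact_force: [-0.6, -0.1, 0.3]
opening: 0.0392
grasp_force: 45.0
clock: 32.57
tcp_pos: [0.5959, 0.1084, 0.4044]
tcp_rot: [[-0.165, 0.986, 0.0], [0.986, 0.165, 0.0], [0.0, 0.0, -1.0]]
contact_force: [0.1, -0.0, -6.4]
opening: 0.0392
grasp_force: 45.0
t32.57 tcp [0.5959 0.1084 0.4044] units now: [-6.04 -3.5  -0.02] units at goal yaw: [-6.04 -3.5  -0.02] turn [ 0.01 -0.    0.  ] open 0.0392 F [ 0.1 -0.  -6.4] grip 45.0
```

```bash

python3 -m crank '[{"dp":[-0.5,-0.4,0],"dr":[0,0,0]},{"dp":[-1,-0.6,0],"dr":[0,0,0]},{"dp":[-1,-0.6,0],"dr":[0,0,0]},{"dp":[-1,-0.6,0],"dr":[0,0,0]},{"dp":[-1,-0.6,0],"dr":[0,0,0]},{"dp":[-1,-0.5,0],"dr":[0,0,0]},{"dp":[-0.54,-0.2,0],"dr":[0,0,0]},{"dp":[0,0,0],"dr":[0,0,0]},{"dp":[0,0,0],"dr":[0,0,0]},{"dp":[0,0,0],"dr":[0,0,0]},{"dp":[0,0,0],"dr":[0,0,0]},{"dp":[0,0,0],"dr":[0,0,0]}]'
python3 d.py .5223 -.0875 .2608 9.5
```

```text
clock: 33.57
tcp_pos: [0.5225, -0.0866, 0.4036]
tcp_rot: [[-0.167, 0.986, -0.001], [0.986, 0.167, 0.001], [0.001, -0.001, -1.0]]
contact_force: [-0.8, -0.4, -6.4]
opening: 0.0398
grasp_force: 45.0
t33.57 tcp [ 0.5225 -0.0866  0.4036] units now: [-0.03 -0.01  4.76] units at goal yaw: [-0.03 -0.01  4.76] turn [-0.01 -0.01  0.02] open 0.0398 F [-0.8 -0.4 -6.4] grip 45.0
```

```bash

python3 -m crank '[{"dp":[0,0,0.7],"dr":[0,0,0]},{"dp":[0,0,0.8],"dr":[0,0,0]},{"dp":[0,0,0.8],"dr":[0,0,0]},{"dp":[0,0,0.5],"dr":[0,0,0]},{"dp":[0,0,0.5],"dr":[0,0,0]},{"dp":[0,0,0.4],"dr":[0,0,0]},{"dp":[0,0,0.3],"dr":[0,0,0]},{"dp":[0,0,0.3],"dr":[0,0,0]},{"dp":[0,0,0.2],"dr":[0,0,0]},{"dp":[0,0,0],"dr":[0,0,0]},{"dp":[0,0,0],"dr":[0,0,0]},{"dp":[0,0,0],"dr":[0,0,0]}]'
python3 -m crank '[{"dp":[0,0,0.1],"dr":[0,0,0]},{"dp":[0,0,0.1],"dr":[0,0,0]},{"dp":[0,0,0.07],"dr":[0,0,0]},{"dp":[0,0,0],"dr":[0,0,0]},{"dp":[0,0,0],"dr":[0,0,0]},{"dp":[0,0,0],"dr":[0,0,0]}]'; python3 -m crank '[{"dp":[0,0,0.05],"dr":[0,0,0]},{"dp":[0,0,0],"dr":[0,0,0]},{"dp":[0,0,0],"dr":[0,0,0]},{"dp":[0,0,0],"dr":[0,0,0]}]'
```

```text
clock: 34.57
tcp_pos: [0.5227, -0.0878, 0.2703]
tcp_rot: [[-0.165, 0.986, 0.002], [0.986, 0.165, -0.0], [-0.001, 0.002, -1.0]]
contact_force: [0.6, -0.3, -5.4]
opening: 0.0395
grasp_force: 45.0
clock: 35.07
tcp_pos: [0.5223, -0.0877, 0.2613]
tcp_rot: [[-0.165, 0.986, 0.0], [0.986, 0.165, 0.0], [0.0, 0.0, -1.0]]
contact_force: [-0.1, 0.6, -5.3]
opening: 0.0395
grasp_force: 45.0
clock: 35.4
tcp_pos: [0.5225, -0.0877, 0.2603]
tcp_rot: [[-0.165, 0.986, 0.001], [0.986, 0.165, -0.0], [-0.0, 0.001, -1.0]]
contact_force: [-0.4, 0.4, -2.7]
opening: 0.0393
grasp_force: 45.0
```

Now seat it, release, lift, move off to the left and look.

```bash

python3 -m crank '[{"dp":[0,0,0.05],"dr":[0,0,0]},{"dp":[0,0,0],"dr":[0,0,0]},{"dp":[0,0,0],"dr":[0,0,0]}]'; python3 -m crank '[{"dp":[0,0,0],"dr":[0,0,0]},{"dp":[0,0,0],"dr":[0,0,0]},{"dp":[0,0,0],"dr":[0,0,0]},{"dp":[0,0,0],"dr":[0,0,0]},{"dp":[0,0,0],"dr":[0,0,0]},{"dp":[0,0,0],"dr":[0,0,0]},{"dp":[0,0,0],"dr":[0,0,0]},{"dp":[0,0,0],"dr":[0,0,0]}]' 1
python3 -m crank '[{"dp":[0,0,-0.4],"dr":[0,0,0]},{"dp":[0,0,-0.9],"dr":[0,0,0]},{"dp":[0,0,-1],"dr":[0,0,0]},{"dp":[0,0,-1],"dr":[0,0,0]},{"dp":[0,0,-1],"dr":[0,0,0]},{"dp":[0,0,-0.6],"dr":[0,0,0]},{"dp":[1,0,0],"dr":[0,0,0]},{"dp":[1,0,0],"dr":[0,0,0]},{"dp":[1,0,0],"dr":[0,0,0]},{"dp":[1,0,0],"dr":[0,0,0]},{"dp":[1,0,0],"dr":[0,0,0]},{"dp":[1,0,0],"dr":[0,0,0]},{"dp":[1,0,0],"dr":[0,0,0]},{"dp":[1,0,0],"dr":[0,0,0]},{"dp":[1,0,0],"dr":[0,0,0]},{"dp":[0,0,0],"dr":[0,0,0]},{"dp":[0,0,0],"dr":[0,0,0]},{"dp":[0,0,0],"dr":[0,0,0]},{"dp":[0,0,0],"dr":[0,0,0]}]' 1
python3 - <<'E'
from h import *
from cell import bot
f=bot.grab_frame("side");cv2.imwrite("pics/sE.png",f["pixels"][:,:,::-1])
f=bot.grab_frame("top");cv2.imwrite("pics/tE.png",f["pixels"][:,:,::-1])
d,P=cloud(f);U,V=np.meshgrid(range(512),range(384));z=P[...,2]
for c in((.5573,-.295),(.5457,-.2262),(.534,-.157),(.5223,-.0875)):
    r=np.hypot(P[...,0]-c[0],P[...,1]-c[1]);q=z[r<.035]
    fl=q[(q>.05)&(q<.064)];print(c,"flange z",len(fl),np.median(fl),"top",np.percentile(q,99.5))
E
```

```text
clock: 35.65
tcp_pos: [0.5225, -0.0877, 0.2602]
tcp_rot: [[-0.165, 0.986, 0.001], [0.986, 0.165, -0.0], [-0.001, 0.001, -1.0]]
contact_force: [-4.2, 0.2, 6.0]
opening: 0.0391
grasp_force: 45.0
clock: 36.32
tcp_pos: [0.5223, -0.0876, 0.2582]
tcp_rot: [[-0.165, 0.986, -0.0], [0.986, 0.165, 0.0], [0.0, -0.0, -1.0]]
contact_force: [-0.0, -0.1, -0.2]
opening: 0.0892
grasp_force: 0.0
clock: 37.9
tcp_pos: [0.4779, 0.1777, 0.4057]
tcp_rot: [[-0.164, 0.986, 0.001], [0.986, 0.164, -0.0], [-0.0, 0.001, -1.0]]
contact_force: [-0.7, -0.0, -0.1]
opening: 0.0943
grasp_force: 0.0
(0.5573, -0.295) flange z 161 0.05649605600050622 top 0.11421065783229331
(0.5457, -0.2262) flange z 153 0.0564498161333431 top 0.12251188825608032
(0.534, -0.157) flange z 248 0.056783592292711016 top 0.11966091728022037
(0.5223, -0.0875) flange z 128 0.05678444498606339 top 0.12254514609197054
```

View pics/sE.png

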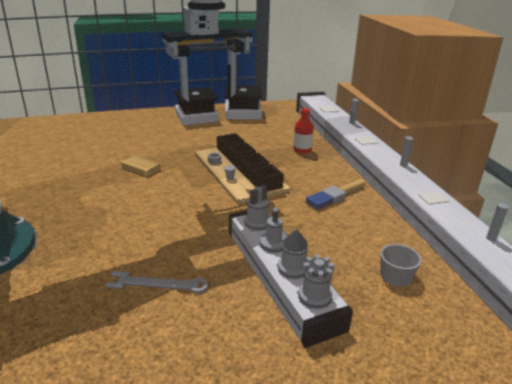

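View pics/tE.png

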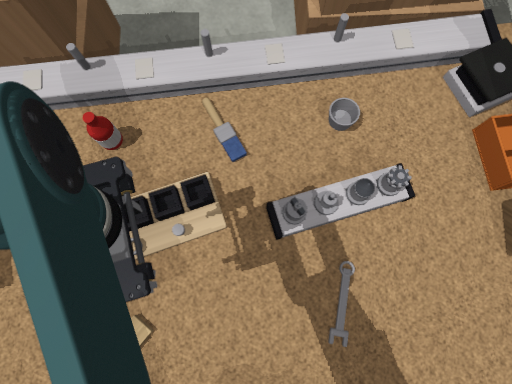

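Both views show all four tools upright in the carrier: slot (295,209), drill (328,200), cone (361,189) and disc (393,182) in the top view. All flanges are at z ≈ 57 mm, so they sit flat.

```bash
python3 -c "
from cell import bot
print(bot.finish_job())"
```

```text
the job is handed in; nothing more can be done
None
```

The job is handed in: all four tools stand upright in the carrier in reverse order (from the left: slot, drill, cone, disc), flanges flat on the bar and gripper clear, after about 38 s on the robot clock.

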